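# Pack up the receiver of a distillation set-up

### The arm

A 7-joint arm with a two-finger parallel gripper is mounted at the origin on the work surface. World frame = base frame: x ahead of the robot, y to its left, z up, the work surface at z = 0. Lengths are in m, angles in rad, forces in N, time in s.
With the tool pointing down it reaches from about 0.425 to 0.95 m from the base axis. Payload 4.7 kg.
Tool frame: the origin (TCP) lies on the centre line of the jaws, within the pads' length; the fingertips stand 14 mm ahead of it and the grasp point (between the pads) lies 5 mm behind it; y points along the fingers, z is the direction in which the jaws open and shut, and the axes are right-handed (so a half turn about y gives the same grasp; the last joint's range is limited). The gripper opens to 85 mm and grips with 20 to 120 N. Pads are 22 mm wide; open, the fingers measure 114 mm over their backs; the gripper's body (76 mm by 85 mm) begins 54 mm behind the grasp point. The pads swing forward as they close: fully open they stand 13 mm farther back than shut.
Start: joints at [1.124, 0.469, -0.049, 1.532, 0.024, 1.141, -0.082], TCP at [0.274, -0.617, 0.245] pointing down, gripper open.
Joint ranges: [-2.59, 2.59], [-0.33, 1.99], [-1.39, 1.29], [0.1, 2.45], [-1.04, 4.18], [0.21, 1.99], [-2.66, 2.66]. Speed limits (rad/s): [2.57, 2.57, 3.14, 3.14, 3.14, 3.14, 3.14].

### API

Orientations are given as a unit quaternion [w, x, y, z].
In Python, from workcell import state, optics, arm gives the robot as it stands.
- The arm moves only by the tool move_arm, never from a script. Its argument "rows" is text: rows parted by semicolons, each of 4 numbers parted by spaces: the shift along the tool's x, y, z in mm, then the turn about the tool's y in degrees. In form: x y z turn; .... A call has 1 to 12 rows; each row is the pose to reach, as a shift and turn from the pose commanded when the call began, along the tool's axes at that moment; what a row does not reach only later rows make up. A row lasts 1/12 s, in which the tool goes at most 41.7 mm and 7.16 degrees, less where a joint would pass 70% of its speed; a pose out of reach is approached as far as the arm can. A call with a gripper value outside its range is refused whole. "gripper" is the finger opening in mm, from 0 to 85.4, set as the call begins (left out, the last holds). The fingers move at their own pace and stop on an object; "newtons" is the grip in N (left out, the last holds). Time passes only in rows, so rows that repeat a pose let the fingers close. It gives the time, the measured TCP pose, the force and the opening at its end, in the units of the state.
- state(): the state, without advancing time (a new reading comes with each control period).
- optics.capture(name): name is "side" or "top" or "wrist"; returns a dict with "pixels" (420x560x3 uint8, red, green, blue), "depth" (420x560 float32, m along the optical axis (not along the pixel's ray), 0 where there is no reading), "fx", "fy", "cx", "cy" (pixels), "rvec" (rotation vector, rad) and "tvec" (3), from world to camera coordinates, as OpenCV has them. Camera axes: x right, y down, z forward; pixel columns grow to the right and rows downward; lengths in m; the calibration is good to about 2 mm. A picture is of the moment at which its call begins.
- arm.close_job(): hands the job in, once; it reports no verdict.
The state is a dict: "t": time; "qpos": joint angles; "qd": joint speeds; "joint_torque": joint torques, N m; "tcp_pos": TCP position; "tool_rot": TCP orientation; "ft_force": force on the tool from outside, world axes, zero at the start; "moment": the same for the moment, N m; "opening": opening from 0.0 (shut) to 1.0 (fully open).
Only numpy, scipy, OpenCV 4.12 (cv2) and the standard library are available. Lean on these libraries where they do the work, as an engineer would, in place of code of your own. Each camera call takes 0.05 s, during which the arm holds its last target.

### The job

The conical receiving flask of the distillation set-up hangs clear of the bench with one wooden board pushed only part-way under it. Pick out the one other board that, laid on top of this one, fills the gap under the flask snugly, and slide the two in until both reach right across under the middle of its base. Do not force anything against the glassware, and leave the two spare boards, the bottles and the pot where they are.

Things in the scene. Friction and masses are not known exactly. Their poses are not given: they have to be found in the camera images.
- receiver_base (a point): centre of the flat underside of the hanging glass flask (conical, base 80 mm across, 135 mm tall, narrowing to a 33 mm neck), always 37.5 mm above the bench. x is level and points the way boards are slid in: from the open side (robot's left) to the right; y is level, pointing away from the robot; z up. The first board starts along x, its middle 81 to 95 mm short of this point
- train: the whole fixed distillation set-up with the flask: glass tube and condenser rising off to the robot's right, two clamp stands, heating mantle on a lab jack, up to 0.63 m tall. Origin on the bench right below the middle of the flask, same axes. Nothing of it stands on the bench within 100 mm of the origin; the flask's left side is open, with only glass tube above the neck
- board10_centre (a point): a plain flat wooden support board, 160 x 55 mm in plan and 10 mm thick, edges square. The point is its centre, half-way up (5 mm above its underside); its x axis runs along the 160 mm length, y across the 55 mm width, z up when it lies flat. Loose, about 61 g
- board16_centre (a point): a plain flat wooden support board, 160 x 55 mm in plan and 16 mm thick, edges square. The point is its centre, half-way up (8 mm above its underside); its x axis runs along the 160 mm length, y across the 55 mm width, z up when it lies flat. Loose, about 97 g
- board20_centre (a point): a plain flat wooden support board, 160 x 55 mm in plan and 20 mm thick, edges square. The point is its centre, half-way up (10 mm above its underside); its x axis runs along the 160 mm length, y across the 55 mm width, z up when it lies flat. Loose, about 121 g
- board26_centre (a point): a plain flat wooden support board, 160 x 55 mm in plan and 26 mm thick, edges square. The point is its centre, half-way up (13 mm above its underside); its x axis runs along the 160 mm length, y across the 55 mm width, z up when it lies flat. Loose, about 158 g
- reagent_bottle: brown glass reagent bottle with black cap, 68 mm across, 135 mm tall, a bystander; origin at the centre of its underside
- wash_bottle: white plastic wash bottle with a bent spout, 70 mm across, 190 mm tall, a bystander; origin at the centre of its underside
- rod_pot: white ceramic pot holding stirring rods, 72 mm across, 85 mm tall (rods up to 220 mm), a bystander; origin at the centre of its underside
Not all that is in view belongs to the job. What is shaped like the part that bears board26_centre but red is not meant. Leave any red look-alike of the part that bears board20_centre alone.

How it is judged:
By the outcome, as a careful person would: the job done as asked, in the order asked, and still so for the second after the job is handed in, with the robot touching nothing.
It also fails if it takes over 48 s, if anything falls off the work surface, if the arm or the gripper's body presses on something with over 40 N, if the wrist force passes 120 N, or if a joint passes its speed limit or range.

## Working session

There is one attempt and no reset: what is moved stays moved. The work goes in short steps, Python scripts to look and compute and a tool call to move; the robot and the scene stay as the last step left them, time stands still between calls to the robot, and variables do not carry over. Pictures are saved under pics/ and viewed, and the job is handed in when it is done.

Besides the shell and the picture viewer there is one more tool, called after ">>>" as name(argument=value, ...) on one line, values as JSON. move_arm: Moves the arm, as the interface text tells. Its arguments: {"type":"object","properties":{"rows":{"type":"string"},"gripper":{"type":"number"},"newtons":{"type":"number"}},"required":["rows"]}

```bash
ls; mkdir -p pics; cat > h.py <<'E'
import numpy as np, cv2
from workcell import state, optics, arm
def cap(n,tag):
    c=optics.capture(n); cv2.imwrite(f'pics/{tag}.png',cv2.cvtColor(c['pixels'],cv2.COLOR_RGB2BGR)); np.savez(f'{tag}.npz',**c); return c
def world(c):
    R,_=cv2.Rodrigues(np.array(c['rvec'],float)); t=np.array(c['tvec'],float).reshape(3)
    d=c['depth']; v,u=np.indices(d.shape)
    P=np.stack([(u-c['cx'])/c['fx']*d,(v-c['cy'])/c['fy']*d,d],-1)
    return (P-t)@R
def ray(c,u,v,z):
    R,_=cv2.Rodrigues(np.array(c['rvec'],float)); t=np.array(c['tvec'],float).reshape(3)
    o=-R.T@t; d=R.T@np.array([(u-c['cx'])/c['fx'],(v-c['cy'])/c['fy'],1]); return o+d*(z-o[2])/d[2]
E
python3 - <<'E'
from h import *
for n in ['side','top','wrist']:
    c=cap(n,n+'0'); print(n,c['fx'],c['rvec'],c['tvec'])
print(state())
E
```

```text
pics
side 464.0689995948275 [ 0.6149223  -2.40837042  1.42059032] [0.59144037 0.1336742  1.03182508]
top 485.33403981766133 [ 2.12102582 -2.14332765  0.1918989 ] [0.11884919 0.57783304 0.93314556]
wrist 293.73243540722154 [-2.43764399  1.58425465  0.2174758 ] [-0.67414833 -0.03437088  0.37802698]
{'t': 0.15, 'qpos': array([ 1.12409949,  0.46926673, -0.0485785 ,  1.53337799,  0.02409984,
        1.14101851, -0.08230655]), 'qd': array([-9.52136115e-04, -3.77694437e-03,  1.78842128e-03, -3.71740074e-03,
       -7.07292543e-04,  5.01966697e-05, -1.90941237e-04]), 'joint_torque': array([ 1.08090884e-03, -5.10763800e+01, -4.66538058e-02, -2.37979853e+01,
        1.07928345e-02,  5.38621709e-03, -4.03681474e-05]), 'tcp_pos': array([ 0.2737218 , -0.61656076,  0.24451291]), 'tool_rot': array([ 0.14651541, -0.14676986,  0.69224328, -0.69122434]), 'ft_force': array([0.33808877, 0.23732704, 0.01312465]), 'moment': array([-0.01776014, -0.02803338, -0.00539656]), 'opening': 0.9965307661940921}
```

View pics/side0.png

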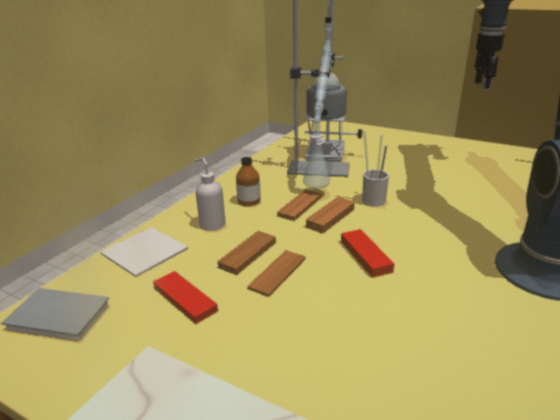

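View pics/top0.png

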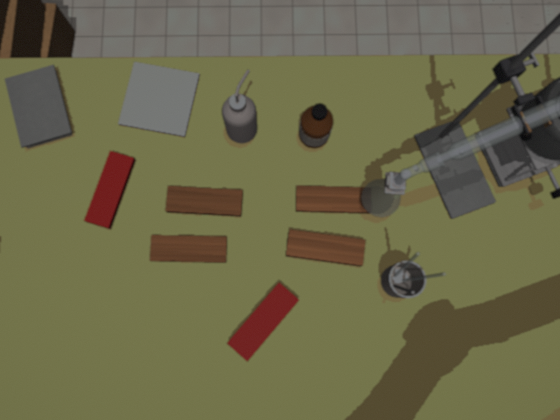

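View pics/wrist0.png

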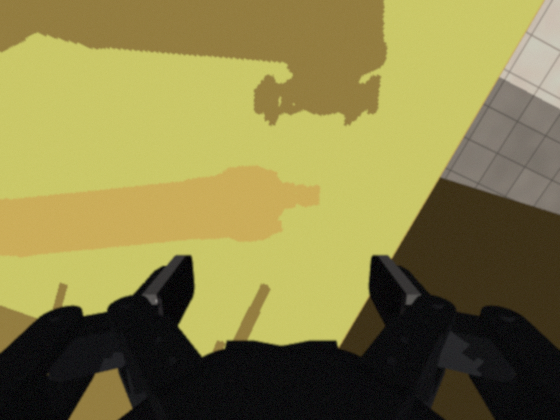

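Top view: under the flask (380,199) lies the first board (333,199). Loose boards are at (204,200), (189,248) and (326,247), and red decoys at (110,190) and (263,320). Next I measure each board's pose and thickness.

```bash
cat > m.py <<'E'
from h import *
def boards(c,verbose=True):
    P=world(c); hsv=cv2.cvtColor(c['pixels'],cv2.COLOR_RGB2HSV)
    m=((hsv[...,0]<14)&(hsv[...,1]>100)&(hsv[...,2]>50)).astype(np.uint8)
    m=cv2.morphologyEx(m,cv2.MORPH_OPEN,np.ones((3,3)))
    n,l,s,ce=cv2.connectedComponentsWithStats(m)
    for i in range(1,n):
        if s[i,4]<250: continue
        k=l==i; p=P[k]; p=p[(c['depth'][k]>0)]
        ztop=np.median(p[p[:,2]>np.percentile(p[:,2],40)][:,2])
        q=p[abs(p[:,2]-ztop)<0.004]
        # rays on plane at ztop
        r=cv2.minAreaRect((q[:,:2]*1000).astype(np.float32))
        print(np.round(ce[i]),s[i,4],'hsv',np.median(hsv[k],0),'z pct',np.round(np.percentile(p[:,2],[5,25,50,75,95])*1000,1),'ztop',round(ztop*1000,1),'rect',np.round(r[0],1),np.round(r[1],1),round(r[2],1))
E
python3 - <<'E'
from m import *
for n in ['top0','side0']:
    c=dict(np.load(n+'.npz')); print(n); boards(c)
    P=world(c)
    # bench check
    for (u,v) in ([(260,225),(180,300),(300,170),(100,260)] if n=='top0' else [(250,320),(330,260),(290,230)]): print((u,v),np.round(np.median(P[v-4:v+5,u-4:u+5].reshape(-1,3),0)*1000,1))
E
```

```text
top0
[315. 125.] 476 hsv [ 12. 163.  66.] z pct [ 85.   91.3  97.1 103.7 110.3] ztop 102.4 rect [768.4  24.3] [48.  32.7] 65.4
[109. 189.] 1919 hsv [  0. 188. 112.] z pct [16.1 18.4 19.6 20.9 22.7] ztop 20.7 rect [652.8 456.6] [ 54.9 159.9] 72.8
[204. 201.] 1817 hsv [ 12. 139.  92.] z pct [16.9 18.8 20.  21.2 22.9] ztop 20.9 rect [624.6 255.3] [154.7  53.7] 86.5
[329. 199.] 1582 hsv [ 12. 139.  99.] z pct [13.  14.9 16.1 17.3 19. ] ztop 17.0 rect [626.1 -12.7] [143.9  52.8] 88.9
[325. 247.] 1941 hsv [ 12. 139. 102.] z pct [23.2 24.8 26.  27.3 29.1] ztop 27.0 rect [523.    3.9] [155.5  53.9] 81.4
[188. 248.] 1812 hsv [ 12. 139.  96.] z pct [ 6.9  8.6  9.8 11.1 13. ] ztop 10.9 rect [525.3 288.1] [154.5  52. ] 88.0
[263. 321.] 2237 hsv [  0. 178. 113.] z pct [23.1 24.8 26.1 27.3 29. ] ztop 27.0 rect [376.  133.5] [ 54.9 159.1] 48.6
(260, 225) [ 5.745e+02  1.380e+02 -4.000e-01]
(180, 300) [ 4.189e+02  3.045e+02 -3.000e-01]
(300, 170) [ 6.944e+02  5.030e+01 -2.000e-01]
(100, 260) [ 5.035e+02  4.740e+02 -4.000e-01]
side0
[367. 253.] 1301 hsv [  4. 206. 194.] z pct [ 9.4 22.7 27.2 28.3 29.4] ztop 28.1 rect [375.9 132.9] [ 58.2 163.9] 47.9
[186. 296.] 1622 hsv [  3. 204. 194.] z pct [ 9.1 19.8 21.1 22.  23.1] ztop 21.8 rect [652.9 456.9] [ 56.3 164.8] 73.1
(250, 320) [498.5 445.1   1.6]
(330, 260) [443.1 185.8   2. ]
(290, 230) [592.  107.2   1.8]
```

```bash
python3 - <<'E'
from m import *
from scipy.spatial.transform import Rotation as Ro
c=dict(np.load('top0.npz')); P=world(c)
hsv=cv2.cvtColor(c['pixels'],cv2.COLOR_RGB2HSV)
for nm,(u0,u1,v0,v1),zt in [('b16',(285,385,180,218),.016),('b20',(160,250,180,220),.020),('b26',(280,372,222,272),.026)]:
    k=np.zeros(hsv.shape[:2],bool);k[v0:v1,u0:u1]=1
    k&=abs(P[...,2]-zt)<.004
    k&=(hsv[...,0]<16)&(hsv[...,1]>100)
    q=P[k]; r=cv2.minAreaRect((q[:,:2]*1000).astype(np.float32)); bp=cv2.boxPoints(r)
    print(nm,np.round(r[0],1),r[1],'\n',np.round(bp,1))
    # long-edge fit: mid-x per y-bin
    ys=np.arange(q[:,1].min()+.01,q[:,1].max()-.01,.006)
    mid=[(y,(q[abs(q[:,1]-y)<.004][:,0].max()+q[abs(q[:,1]-y)<.004][:,0].min())/2) for y in ys]
    mid=np.array(mid); print('midline x=a*y+b',np.polyfit(mid[:,0],mid[:,1],1), mid[:3],mid[-3:], 'y',q[:,1].min(),q[:,1].max())
np.set_printoptions(linewidth=220,suppress=True)
print((P[160:236:4,350:420:5,2]*1000).round(0))
big=cv2.resize(c['pixels'][140:260,280:440],None,fx=5,fy=5,interpolation=cv2.INTER_CUBIC)
cv2.imwrite('pics/crop_top.png',cv2.convertScaleAbs(big[...,::-1],alpha=1.8))
s=dict(np.load('side0.npz'))
cv2.imwrite('pics/crop_side.png',cv2.resize(s['pixels'][110:250,190:390],None,fx=4,fy=4,interpolation=cv2.INTER_CUBIC)[...,::-1])
q=[0.14651541,-0.14676986,0.69224328,-0.69122434]
print(Ro.from_quat(q,scalar_first=True).as_matrix().round(3))
E
```

```text
b16 [626.9 -13.9] (150.68861389160156, 54.54365158081055) 
 [[596.8 -88.2]
 [651.3 -90.3]
 [657.1  60.3]
 [602.6  62.4]]
midline x=a*y+b [0.04073358 0.62713365] [[-0.07820058  0.62397566]
 [-0.07220058  0.62352717]
 [-0.06620058  0.62401664]] [[0.03579942 0.62864624]
 [0.04179942 0.62885018]
 [0.04779942 0.62872162]] y -0.08820058286608738 0.0616031966244402
b20 [625.2 255.5] (156.24961853027344, 54.81203842163086) 
 [[592.7 179.4]
 [647.4 175.8]
 [657.8 331.7]
 [603.1 335.3]]
midline x=a*y+b [0.06946289 0.607448  ] [[0.18713945 0.62085347]
 [0.19313945 0.62085716]
 [0.19913945 0.62174284]] [[0.30713945 0.62876697]
 [0.31313945 0.62928139]
 [0.31913945 0.62958347]] y 0.17713944728937991 0.33470263116511834
b26 [523.1   3.6] (157.4578399658203, 54.752079010009766) 
 [[484.4 -70.2]
 [538.6 -78.3]
 [561.8  77.4]
 [507.6  85.5]]
midline x=a*y+b [0.14740396 0.52242093] [[-0.06704579  0.51233693]
 [-0.06104579  0.51308015]
 [-0.05504579  0.51426373]] [[0.05895421 0.53107067]
 [0.06495421 0.53210201]
 [0.07095421 0.53220724]] y -0.07704579424680785 0.0845138561966206
[[  -2.    0.   -4.   -
[... 1003 characters left out ...]
 -3.    2.    3.]
 [  18.   18.   13.   49.   62.   74.   82.   81.   78.   59.    0.   -0.   -1.   -3.]
 [  12.   11.    9.   18.   49.   58.   67.   64.   58.   -1.   -1.    1.    2.    2.]
 [  -3.   -2.   -2.    3.    1.   -1.   51.   47.    2.    1.   -0.    1.   -1.   -1.]
 [  -1.   -2.   -1.   -2.   -2.    1.    0.   -3.   -2.    3.    3.    1.   -1.   -1.]
 [   2.    1.    0.    1.    2.   -1.   -0.    1.    0.   -5.   -4.    1.    3.    0.]
 [   0.   -2.    3.   -1.   -4.   -0.    3.    4.    0.   -3.    4.   -2.    1.   -1.]
 [  -3.    0.    1.   -0.   -1.   -0.   -0.   -1.   -3.   -0.   -1.    2.    0.    2.]]
[[-0.914 -0.001  0.406]
 [-0.406  0.001 -0.914]
 [ 0.    -1.    -0.001]]
```

View pics/crop_top.png

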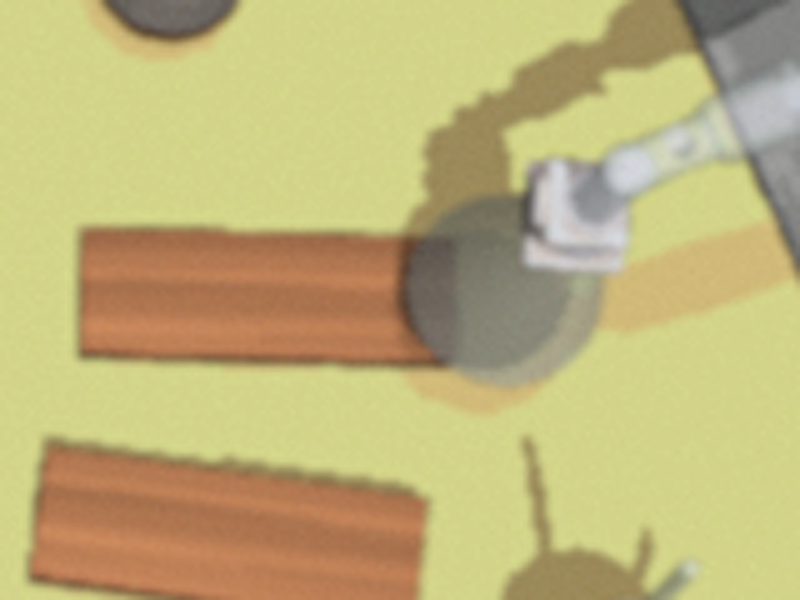

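View pics/crop_side.png

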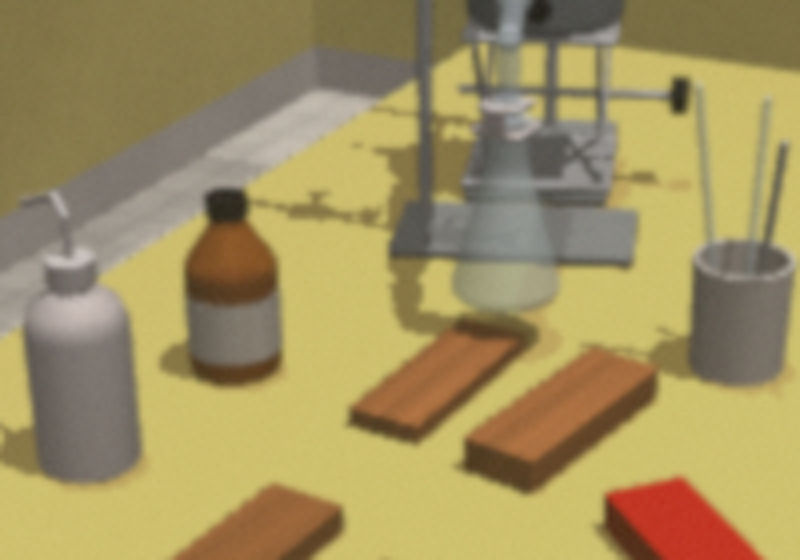

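```bash
python3 - <<'E'
from m import *
c=dict(np.load('top0.npz'))
print(ray(c,380.8,197.6,.0375), 'L',ray(c,280+408/5,197.6,.0375),'R',ray(c,400,197.6,.0375),'bot',ray(c,380.8,140+383/5,.0375))
print('b16 right',ray(c,280+457/5,197.6,.016),'left',ray(c,280+79/5,140+292/5,.016))
s=dict(np.load('side0.npz'))
print('side flask base L,R,bot',[ray(s,190+x/4,110+y/4,.0375).round(4) for x,y in [(452,278),(560,283),(505,314),(506,282)]])
E
```

```text
[ 0.62324041 -0.11326812  0.0375    ] L [ 0.62363608 -0.07347463  0.0375    ] R [ 0.62284461 -0.15307405  0.0375    ] bot [ 0.5832685  -0.11127491  0.0375    ]
b16 right [ 0.62815198 -0.09843217  0.016     ] left [0.62801238 0.06162273 0.016     ]
side flask base L,R,bot [array([ 0.6699, -0.1188,  0.0375]), array([ 0.5937, -0.147 ,  0.0375]), array([ 0.6074, -0.0806,  0.0375]), array([ 0.6305, -0.1305,  0.0375])]
```

```bash
cat > g.py <<'E'
from h import *
from scipy.spatial.transform import Rotation as Ro
import sys
def plan(*wps,cmd=None):
    """wps: (x,y,z[m], zaxis angle deg) -> shifts in tool axes mm + turn"""
    s=state(); R=Ro.from_quat(s['tool_rot'],scalar_first=True).as_matrix(); p=s['tcp_pos']
    print('t',round(s['t'],2),'tcp',(p*1000).round(1),'zang',np.degrees(np.arctan2(R[1,2],R[0,2])).round(2),'F',s['ft_force'].round(1),'op',s['opening'].round(3))
    a0=np.degrees(np.arctan2(R[1,2],R[0,2])); pp=p
    for w in wps:
        d=R.T@(np.array(w[:3])-p)*1000; t=-(w[3]-a0); t=(t+180)%360-180
        print(w,'shift',d.round(1),'turn',round(t,1),'dist',round(np.linalg.norm(np.array(w[:3])-pp)*1000)); pp=np.array(w[:3])
E
python3 - <<'E'
from g import *
plan((.38,-.3,.33,-45),(.45,-.15,.33,-40),(.56,.1,.30,-20),(.6276,.2904,.2,-3.9),(.6276,.2904,.10,-3.9))
E
```

```text
Traceback (most recent call last):
  File "g.py", line 7, in plan
    print('t',round(s['t'],2),'tcp',(p*1000).round(1),'zang',np.degrees(np.arctan2(R[1,2],R[0,2])).round(2),'F',s['ft_force'].round(1),'op',s['opening'].round(3))
                                                                                                                                            ^^^^^^^^^^^^^^^^^^
AttributeError: 'float' object has no attribute 'round'
```

```bash
sed -i "s/s\['opening'\].round(3)/round(s['opening'],3)/" g.py
python3 - <<'E'
from g import *
plan((.38,-.3,.33,-45),(.45,-.15,.33,-40),(.56,.1,.30,-20),(.6276,.2904,.2,-3.9),(.6276,.2904,.10,-3.9))
E
```

```text
t 0.15 tcp [ 273.7 -616.6  244.5] zang -66.06 F [0.3 0.2 0. ] op 0.997
(0.38, -0.3, 0.33, -45) shift [-225.6  -85.1 -246.3] turn -21.1 dist 345
(0.45, -0.15, 0.33, -40) shift [-350.4  -85.  -355. ] turn -26.1 dist 166
(0.56, 0.1, 0.3, -20) shift [-552.4  -54.7 -538.8] turn -46.1 dist 275
(0.6276, 0.2904, 0.2, -3.9) shift [-691.4   45.5 -685.3] turn -62.2 dist 225
(0.6276, 0.2904, 0.1, -3.9) shift [-691.4  145.5 -685.1] turn -62.2 dist 100
```

>>> move_arm(rows="-226 -85 -246 -21; -226 -85 -246 -21; -226 -85 -246 -21; -226 -85 -246 -21; -226 -85 -246 -21; -226 -85 -246 -21; -226 -85 -246 -21; -226 -85 -246 -21; -350 -85 -355 -26; -350 -85 -355 -26; -350 -85 -355 -26; -350 -85 -355 -26", gripper=85, newtons=50)

```text
t: 1.15
tcp_pos: [0.446, -0.1571, 0.3304]
tool_rot: [-0.298, 0.298, -0.641, 0.641]
ft_force: [1.1, -0.4, 0.7]
opening: 0.995
```

```bash
python3 - <<'E'
from g import *
plan((.56,.1,.30,-20),(.6276,.2904,.2,-3.9),(.6276,.2904,.10,-3.9))
E
```

```text
t 1.15 tcp [ 446.  -157.1  330.4] zang -40.08 F [ 1.1 -0.4  0.7] op 0.995
(0.56, 0.1, 0.3, -20) shift [-270.1   30.2  -78.3] turn -20.1 dist 283
(0.6276, 0.2904, 0.2, -3.9) shift [-459.3  130.1 -149.3] turn -36.2 dist 225
(0.6276, 0.2904, 0.1, -3.9) shift [-459.4  230.1 -149.3] turn -36.2 dist 100
```

>>> move_arm(rows="-270 30 -78 -20; -270 30 -78 -20; -270 30 -78 -20; -270 30 -78 -20; -270 30 -78 -20; -270 30 -78 -20; -455 130 -149 -36; -455 130 -149 -36; -455 130 -149 -36; -455 130 -149 -36; -455 130 -149 -36; -455 130 -149 -36")

```text
t: 2.15
tcp_pos: [0.6243, 0.2842, 0.1997]
tool_rot: [-0.482, 0.482, -0.517, 0.518]
ft_force: [-0.0, -0.3, 0.9]
opening: 0.995
```

>>> move_arm(rows="0 30 0 0; 0 60 0 0; 0 60 0 0; 0 60 0 0")

```text
t: 2.48
tcp_pos: [0.6231, 0.2818, 0.1395]
tool_rot: [0.48, -0.483, 0.518, -0.517]
ft_force: [0.6, -0.2, 0.5]
opening: 0.998
```

```bash
python3 - <<'E'
from g import *
plan((.6276,.2904,.06,-3.9),(.6276,.2904,.018,-3.9))
cap('wrist','w1');cap('top','t1')
E
```

```text
t 2.48 tcp [623.1 281.8 139.5] zang -4.07 F [ 0.6 -0.2  0.5] op 0.998
(0.6276, 0.2904, 0.06, -3.9) shift [-9.1 79.4  4.2] turn -0.2 dist 80
(0.6276, 0.2904, 0.018, -3.9) shift [ -9.2 121.4   4.3] turn -0.2 dist 42
```

View pics/w1.png

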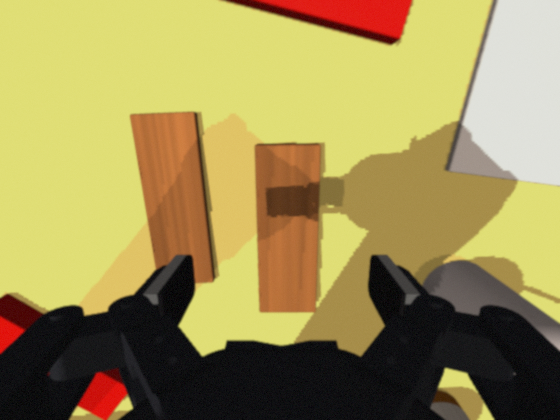

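The wrist view shows board20 at (289,228), centred between the jaws, with board10 clear on the left. I'll descend in two stages.

>>> move_arm(rows="-9 40 4 0; -9 79 4 0; -9 79 4 0; -9 79 4 0")

```text
t: 2.92
tcp_pos: [0.6285, 0.2906, 0.0627]
tool_rot: [-0.481, 0.482, -0.518, 0.518]
ft_force: [1.2, -0.4, 0.1]
opening: 0.993
```

>>> move_arm(rows="0 20 0 0; 0 42 0 0; 0 42 0 0; 0 42 0 0")

```text
t: 3.25
tcp_pos: [0.6298, 0.2917, 0.0229]
tool_rot: [-0.483, 0.481, -0.517, 0.518]
ft_force: [-0.2, 1.0, 0.0]
opening: 0.992
```

>>> move_arm(rows="0 0 0 0; 0 0 0 0; 0 0 0 0; 0 0 0 0; 0 0 0 0; 0 0 0 0; 0 0 0 0; 0 0 0 0", gripper=40, newtons=50)

```text
t: 3.92
tcp_pos: [0.6299, 0.2923, 0.0231]
tool_rot: [-0.483, 0.481, -0.517, 0.518]
ft_force: [-0.9, -0.9, 7.2]
opening: 0.627
```

```bash
python3 - <<'E'
from g import *
plan()
cap('wrist','w2');cap('side','s2')
E
```

```text
t 3.92 tcp [629.9 292.3  23.1] zang -4.08 F [-0.9 -0.9  7.2] op 0.627
```

View pics/w2.png

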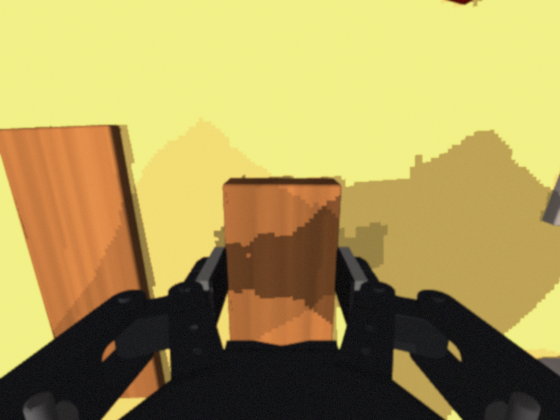

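View pics/s2.png

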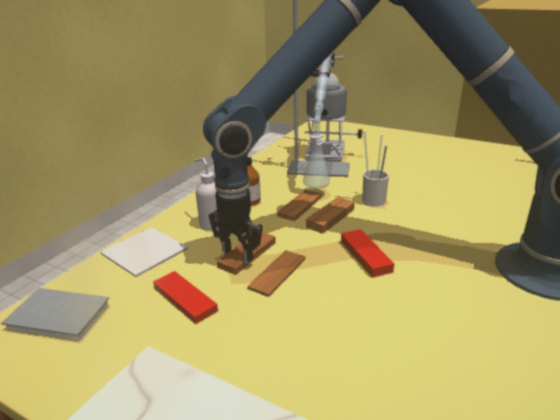

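Gripped (opening ≈53.5 mm), tips ~9 mm above the bench. Lift and carry over to board16.

>>> move_arm(rows="0 -20 0 0; 0 -50 0 0; 0 -77 0 0; 0 -77 0 0; 0 -77 0 0")

```text
t: 4.43
tcp_pos: [0.6296, 0.2924, 0.1001]
tool_rot: [-0.484, 0.48, -0.517, 0.518]
ft_force: [-0.4, -0.2, -3.1]
opening: 0.626
```

```bash
python3 - <<'E'
from g import *
plan((.6297,.064,.10,-2.3))
cap('wrist','w3');cap('side','s3')
c=cap('top','t3')
E
```

```text
t 4.43 tcp [629.6 292.4 100.1] zang -4.07 F [-0.4 -0.2 -3.1] op 0.626
(0.6297, 0.064, 0.1, -2.3) shift [227.8  -0.4  16.3] turn -1.8 dist 228
```

View pics/w3.png

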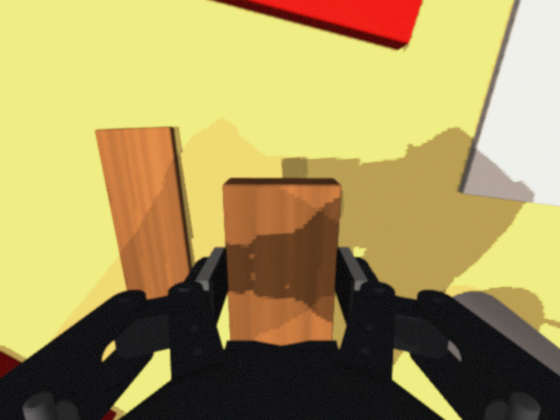

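View pics/s3.png

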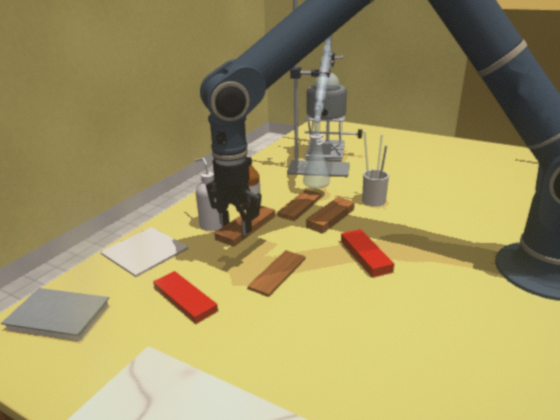

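The board is held level and has not slipped: its far end is at row 180 in the wrist view, as before. Now carry it over board16.

>>> move_arm(rows="30 0 2 0; 65 0 5 -1; 100 0 7 -1; 135 0 10 -2; 170 0 12 -2; 200 0 14 -2; 220 0 16 -2; 228 0 16 -2; 228 0 16 -2; 228 0 16 -2")

```text
t: 5.42
tcp_pos: [0.6278, 0.0642, 0.0967]
tool_rot: [0.491, -0.491, 0.509, -0.508]
ft_force: [-0.6, 0.4, -2.0]
opening: 0.625
```

```bash
python3 - <<'E'
from g import *
plan((.6297,.064,.055,-2.3),(.6297,.064,.042,-2.3))
cap('wrist','w4');c=cap('top','t4')
P=world(c)
cv2.imwrite('pics/t4c.png',cv2.convertScaleAbs(cv2.resize(c['pixels'][140:260,220:420],None,fx=4,fy=4,interpolation=cv2.INTER_CUBIC)[...,::-1],alpha=1.8))
E
```

```text
t 5.42 tcp [627.8  64.2  96.7] zang -2.03 F [-0.6  0.4 -2. ] op 0.625
(0.6297, 0.064, 0.055, -2.3) shift [ 0.2 41.7  1.9] turn 0.3 dist 42
(0.6297, 0.064, 0.042, -2.3) shift [ 0.2 54.7  1.9] turn 0.3 dist 13
```

View pics/t4c.png

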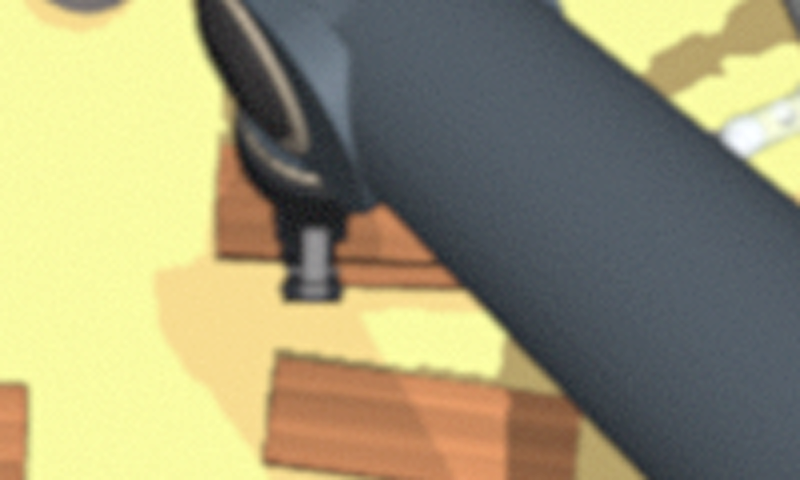

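>>> move_arm(rows="0 15 1 0; 0 30 2 0; 0 42 2 0; 0 50 2 0; 0 50 2 0; 0 50 2 0")

```text
t: 6.02
tcp_pos: [0.6298, 0.063, 0.0461]
tool_rot: [0.491, -0.492, 0.509, -0.508]
ft_force: [0.2, 0.2, -1.4]
opening: 0.625
```

```bash
python3 - <<'E'
from g import *
plan((.6297,.064,.039,-2.3))
cap('wrist','w5');c=cap('side','s5')
cv2.imwrite('pics/s5c.png',cv2.resize(c['pixels'][110:250,190:390],None,fx=4,fy=4,interpolation=cv2.INTER_CUBIC)[...,::-1])
c=dict(np.load('t4.npz'));P=world(c)
d=P[...,2]; k=(d>.03)&(P[...,1]<.1)&(P[...,1]>-.2)&(P[...,0]>.5)
for y in np.arange(.08,-.2,-.03):
    q=P[k&(abs(P[...,1]-y)<.015)]; 
    if len(q): print(round(y,2),len(q),'x',q[:,0].min().round(3),q[:,0].max().round(3),'z',np.percentile(q[:,2],[2,50,98]).round(3))
E
```

```text
t 6.02 tcp [629.8  63.   46.1] zang -2.04 F [ 0.2  0.2 -1.4] op 0.625
(0.6297, 0.064, 0.039, -2.3) shift [-1.   7.1 -0.1] turn 0.3 dist 7
0.08 2506 x 0.507 0.676 z [0.093 0.426 0.46 ]
0.05 3285 x 0.5 0.681 z [0.095 0.469 0.506]
0.02 2800 x 0.5 0.653 z [0.092 0.509 0.542]
-0.01 1310 x 0.5 0.605 z [0.482 0.538 0.559]
-0.04 283 x 0.5 0.54 z [0.517 0.549 0.561]
-0.07 7 x 0.501 0.532 z [0.03  0.03  0.032]
-0.1 94 x 0.613 0.637 z [0.187 0.237 0.245]
-0.13 275 x 0.614 0.646 z [0.236 0.252 0.261]
-0.16 298 x 0.622 0.658 z [0.251 0.263 0.275]
-0.19 366 x 0.635 0.67 z [0.267 0.281 0.29 ]
```

View pics/s5c.png

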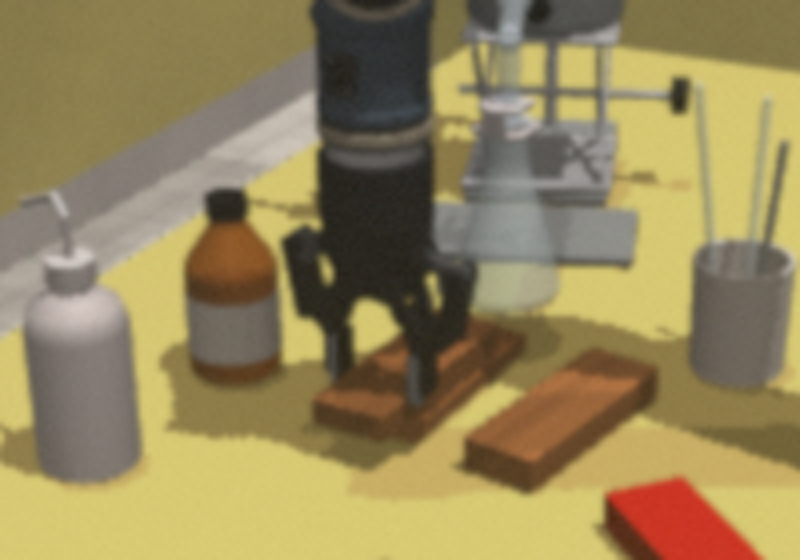

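View pics/w5.png

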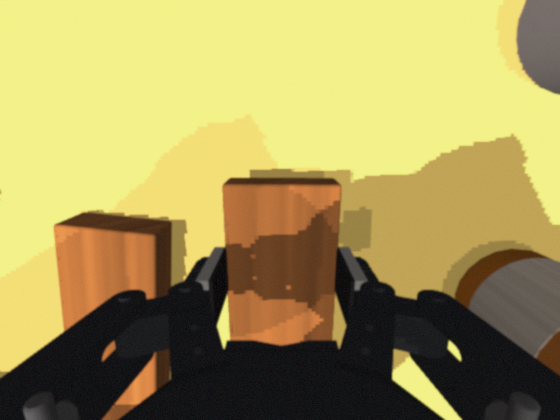

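>>> move_arm(rows="0 2 0 0; 0 4 0 0; 0 6 0 0; 0 6 0 0")

```text
t: 6.45
tcp_pos: [0.6302, 0.0627, 0.0411]
tool_rot: [0.491, -0.491, 0.509, -0.509]
ft_force: [0.6, -0.4, -2.0]
opening: 0.621
```

>>> move_arm(rows="0 1 0 0; 0 2 0 0; 0 2 0 0")

```text
t: 6.7
tcp_pos: [0.6304, 0.0628, 0.0393]
tool_rot: [-0.491, 0.491, -0.509, 0.509]
ft_force: [0.9, -0.5, -2.2]
opening: 0.623
```

>>> move_arm(rows="0 1 0 0; 0 1 0 0; 0 2 0 0; 0 2 0 0")

```text
t: 7.03
tcp_pos: [0.6305, 0.063, 0.039]
tool_rot: [-0.491, 0.491, -0.509, 0.509]
ft_force: [-4.0, -0.9, 10.3]
opening: 0.617
```

Board20 now rests on board16: contact force is 10 N at the expected height. Release it and rise.

>>> move_arm(rows="0 -2 0 0; 0 -2 0 0; 0 -2 0 0; 0 -2 0 0; 0 -2 0 0; 0 -2 0 0", gripper=85)

```text
t: 7.53
tcp_pos: [0.6302, 0.0629, 0.039]
tool_rot: [0.491, -0.491, 0.509, -0.509]
ft_force: [-0.7, -0.1, -0.2]
opening: 0.997
```

>>> move_arm(rows="0 -10 0 0; 0 -30 0 0; 0 -50 0 0; 0 -50 0 0")

```text
t: 7.87
tcp_pos: [0.633, 0.064, 0.0938]
tool_rot: [-0.493, 0.489, -0.507, 0.51]
ft_force: [0.9, 0.1, 1.2]
opening: 0.997
```

```bash
python3 - <<'E'
from g import *
plan((.6283,.03,.09,-2.3),(.6283,.03,.02,-2.3))
cap('wrist','w6');c=cap('side','s6')
cv2.imwrite('pics/s6c.png',cv2.resize(c['pixels'][110:250,190:390],None,fx=4,fy=4,interpolation=cv2.INTER_CUBIC)[...,::-1])
E
```

```text
t 7.87 tcp [633.   64.   93.8] zang -2.06 F [0.9 0.1 1.2] op 0.997
(0.6283, 0.03, 0.09, -2.3) shift [34.1  3.8 -3.5] turn 0.2 dist 34
(0.6283, 0.03, 0.02, -2.3) shift [34.2 73.8 -4. ] turn 0.2 dist 70
```

View pics/s6c.png

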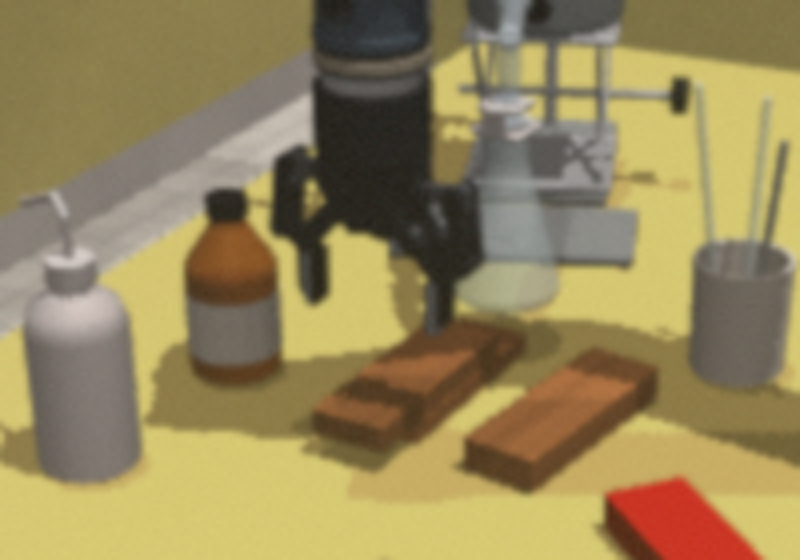

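View pics/w6.png

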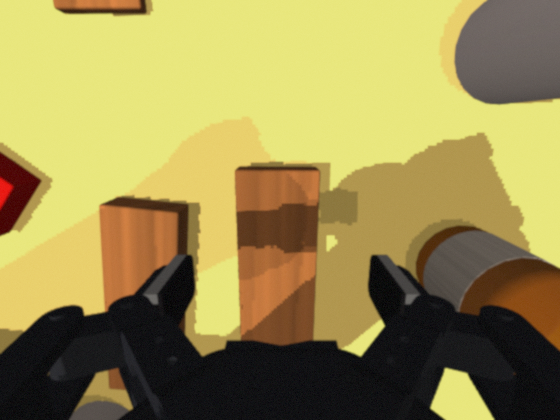

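>>> move_arm(rows="34 0 -4 0; 34 10 -4 0; 34 40 -4 0; 34 60 -4 0; 34 71 -4 0; 34 71 -4 0; 34 71 -4 0")

```text
t: 8.55
tcp_pos: [0.6248, 0.0293, 0.0177]
tool_rot: [0.491, -0.491, 0.509, -0.508]
ft_force: [-0.3, 0.3, 0.7]
opening: 0.993
```

>>> move_arm(rows="0 0 0 0; 0 0 0 0; 0 0 0 0; 0 0 0 0; 0 0 0 0; 0 0 0 0; 0 0 0 0; 0 0 0 0", gripper=45, newtons=25)

```text
t: 9.22
tcp_pos: [0.6269, 0.0295, 0.02]
tool_rot: [-0.492, 0.49, -0.508, 0.51]
ft_force: [0.9, 0.3, 5.7]
opening: 0.642
```

>>> move_arm(rows="0 0 0 0; 0 0 0 0; 0 0 0 0; 0 0 0 0; 0 0 0 0", gripper=85)

```text
t: 9.63
tcp_pos: [0.6247, 0.0289, 0.0179]
tool_rot: [0.491, -0.491, 0.509, -0.509]
ft_force: [-0.0, 0.2, -0.3]
opening: 0.995
```

>>> move_arm(rows="0 -20 0 0; 0 -50 0 0; 0 -70 0 0; -40 -70 0 0; -80 -70 0 0; -110 -70 0 0; -110 -70 0 0; -110 -70 0 0")

```text
t: 10.3
tcp_pos: [0.6283, 0.142, 0.0883]
tool_rot: [0.492, -0.492, 0.508, -0.507]
ft_force: [0.1, -1.0, -0.4]
opening: 0.994
```

>>> move_arm(rows="0 0 0 0; 0 0 0 0; 0 0 0 0; 0 0 0 0", gripper=28)

```text
t: 10.63
tcp_pos: [0.6293, 0.1372, 0.088]
tool_rot: [-0.49, 0.491, -0.509, 0.51]
ft_force: [0.8, -0.4, -0.1]
opening: 0.448
```

```bash
python3 - <<'E'
from g import *
plan((.6311,.14,.05,-2.3),(.6311,.14,.02,-2.3))
cap('wrist','w7');c=cap('top','t7')
cv2.imwrite('pics/t7c.png',cv2.convertScaleAbs(cv2.resize(c['pixels'][140:260,220:420],None,fx=4,fy=4,interpolation=cv2.INTER_CUBIC)[...,::-1],alpha=1.8))
P=world(c); hsv=cv2.cvtColor(c['pixels'],cv2.COLOR_RGB2HSV)
k=(abs(P[...,2]-.036)<.004)&(hsv[...,0]<16)&(hsv[...,1]>100)&(P[...,0]>.58)&(P[...,0]<.68)
q=P[k]; r=cv2.minAreaRect((q[:,:2]*1000).astype(np.float32)); print(len(q),q[:,2].mean(),r,cv2.boxPoints(r))
E
```

```text
t 10.63 tcp [629.3 137.2  88. ] zang -2.2 F [ 0.8 -0.4 -0.1] op 0.448
(0.6311, 0.14, 0.05, -2.3) shift [-2.9 38.   1.7] turn 0.1 dist 38
(0.6311, 0.14, 0.02, -2.3) shift [-2.9 68.   1.8] turn 0.1 dist 30
23 0.03520613553403423 ((603.9715576171875, 100.13631439208984), (16.02025604248047, 8.37309741973877), 52.42387008666992) [[595.76886   96.34096 ]
 [602.40485   91.234924]
 [612.17426  103.93167 ]
 [605.53827  109.037704]]
```

View pics/t7c.png

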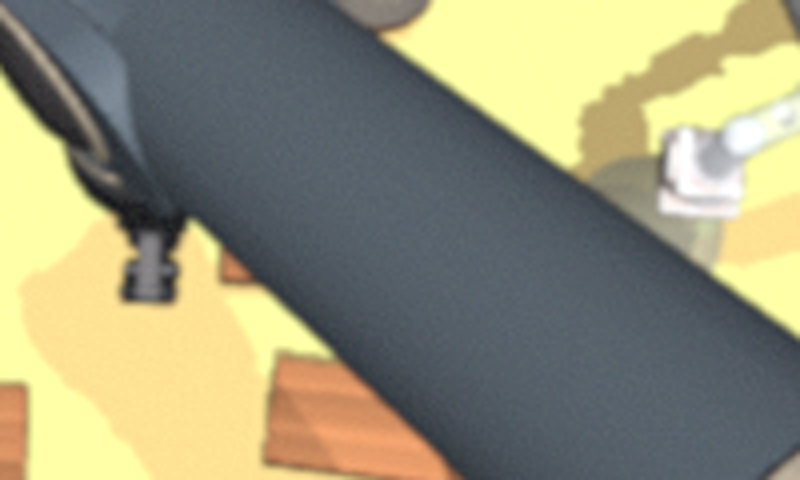

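View pics/w7.png

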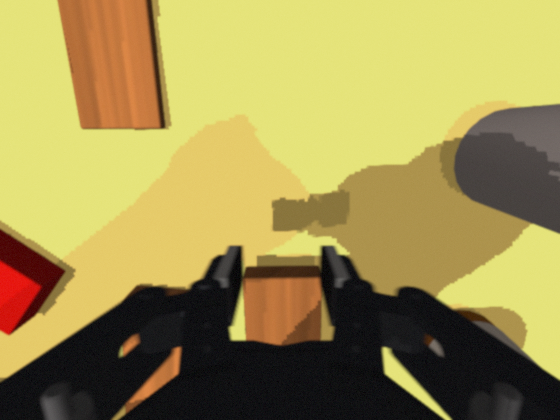

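>>> move_arm(rows="-3 20 2 0; -3 38 2 0; -3 55 2 0; -3 68 2 0; -3 68 2 0; -3 68 2 0")

```text
t: 11.23
tcp_pos: [0.6309, 0.1417, 0.0198]
tool_rot: [0.491, -0.491, 0.509, -0.509]
ft_force: [0.1, 0.0, 0.5]
opening: 0.326
```

>>> move_arm(rows="8 0 0 0; 16 0 0 0; 24 0 0 0; 32 0 0 0; 40 0 0 0; 48 0 0 0; 54 0 0 0; 58 0 0 0; 58 0 0 0")

```text
t: 11.98
tcp_pos: [0.6291, 0.0821, 0.0202]
tool_rot: [-0.49, 0.491, -0.509, 0.51]
ft_force: [0.4, -0.4, 1.0]
opening: 0.326
```

```bash
python3 - <<'E'
from g import *
plan((.6285,.07,.02,-2.3),(.6243,-.018,.02,-2.3))
c=cap('side','s8');cap('wrist','w8')
cv2.imwrite('pics/s8c.png',cv2.resize(c['pixels'][110:250,190:390],None,fx=4,fy=4,interpolation=cv2.INTER_CUBIC)[...,::-1])
E
```

```text
t 11.98 tcp [629.1  82.1  20.2] zang -2.15 F [ 0.4 -0.4  1. ] op 0.326
(0.6285, 0.07, 0.02, -2.3) shift [12.2  0.2 -0.2] turn 0.1 dist 12
(0.6243, -0.018, 0.02, -2.3) shift [100.3   0.3  -1.1] turn 0.1 dist 88
```

View pics/s8c.png

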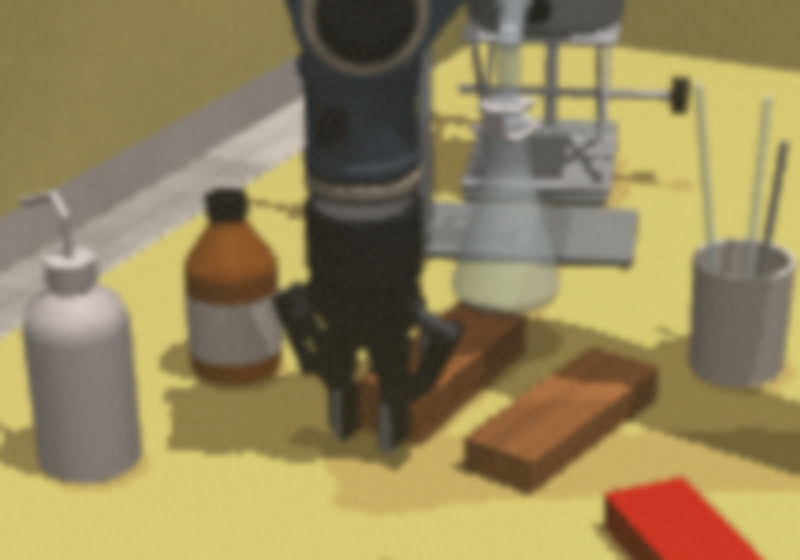

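View pics/w8.png

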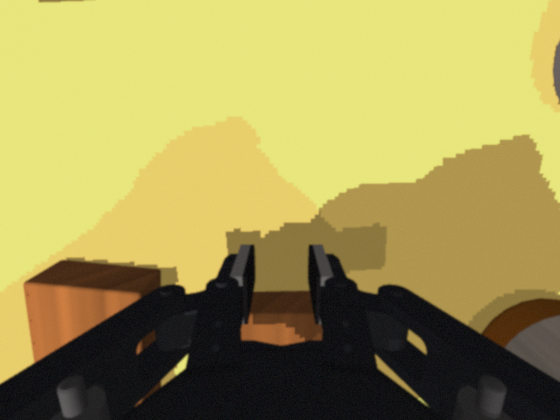

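Board20 slides cleanly over board16 with negligible force and they are almost flush. Keep pushing in stages.

>>> move_arm(rows="6 0 0 0; 12 0 0 0; 18 0 0 0; 24 0 0 0; 30 0 0 0; 36 0 0 0; 40 0 0 0; 40 0 0 0")

```text
t: 12.75
tcp_pos: [0.6276, 0.042, 0.0201]
tool_rot: [-0.49, 0.491, -0.509, 0.51]
ft_force: [0.2, 1.2, -0.6]
opening: 0.326
```

```bash
python3 - <<'E'
from g import *
plan((.6243,-.018,.02,-2.3))
c=cap('side','s9');cap('wrist','w9')
cv2.imwrite('pics/s9c.png',cv2.resize(c['pixels'][110:250,190:390],None,fx=4,fy=4,interpolation=cv2.INTER_CUBIC)[...,::-1])
E
```

```text
t 12.75 tcp [627.6  42.   20.1] zang -2.17 F [ 0.2  1.2 -0.6] op 0.326
(0.6243, -0.018, 0.02, -2.3) shift [60.1  0.2 -1.1] turn 0.1 dist 60
```

View pics/s9c.png

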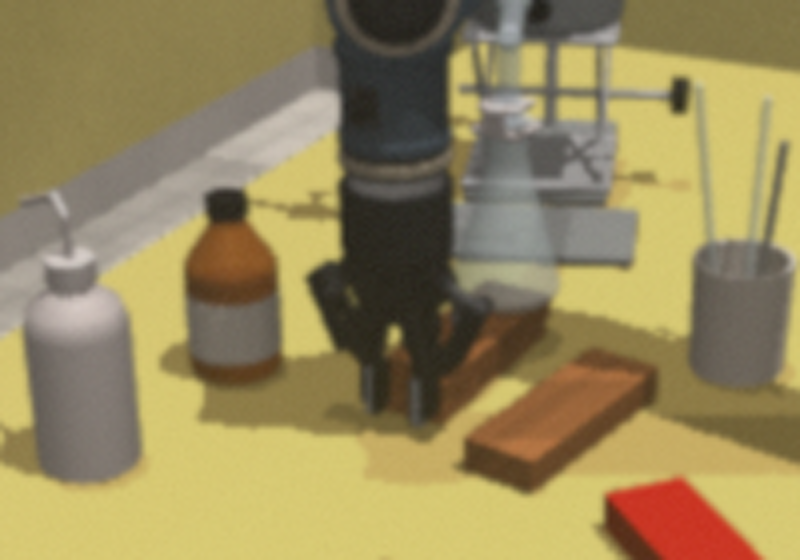

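View pics/w9.png

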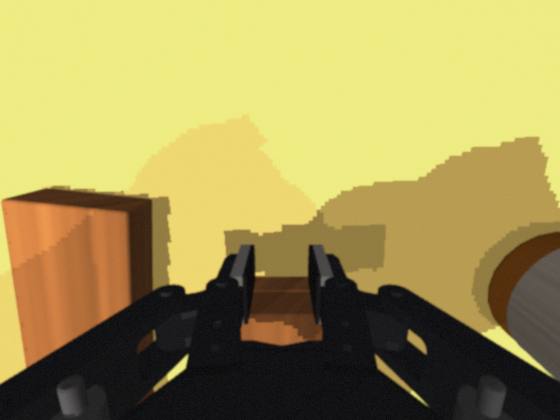

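Both now move together under the flask (force about 1 N). Push the remaining distance.

>>> move_arm(rows="5 0 0 0; 10 0 0 0; 15 0 0 0; 20 0 0 0; 25 0 0 0; 30 0 0 0; 30 0 0 0")

```text
t: 13.43
tcp_pos: [0.6267, 0.0123, 0.0203]
tool_rot: [-0.49, 0.491, -0.509, 0.51]
ft_force: [0.9, -0.1, -0.1]
opening: 0.334
```

>>> move_arm(rows="5 0 0 0; 10 0 0 0; 15 0 0 0; 20 0 0 0; 25 0 0 0; 28 0 -1 0; 28 0 -1 0")

```text
t: 14.02
tcp_pos: [0.6245, -0.0156, 0.0202]
tool_rot: [-0.49, 0.491, -0.509, 0.51]
ft_force: [1.6, -0.3, -0.5]
opening: 0.326
```

>>> move_arm(rows="-10 0 0 0; -30 0 0 0; -60 0 0 0; -80 -30 0 0; -100 -70 0 0; -140 -110 0 0; -180 -120 0 0; -220 -120 0 0; -240 -120 0 0; -240 -120 0 0")

```text
t: 14.85
tcp_pos: [0.6307, 0.2368, 0.1421]
tool_rot: [0.496, -0.492, 0.508, -0.505]
ft_force: [0.2, 1.0, 0.4]
opening: 0.321
```

```bash
python3 - <<'E'
from g import *
plan()
c=cap('side','s10')
cv2.imwrite('pics/s10c.png',cv2.resize(c['pixels'][110:250,190:390],None,fx=4,fy=4,interpolation=cv2.INTER_CUBIC)[...,::-1])
c=cap('top','t10')
cv2.imwrite('pics/t10c.png',cv2.convertScaleAbs(cv2.resize(c['pixels'][140:260,250:450],None,fx=4,fy=4,interpolation=cv2.INTER_CUBIC)[...,::-1],alpha=1.8))
E
```

```text
t 14.85 tcp [630.7 236.8 142.1] zang -1.39 F [0.2 1.  0.4] op 0.321
```

View pics/s10c.png

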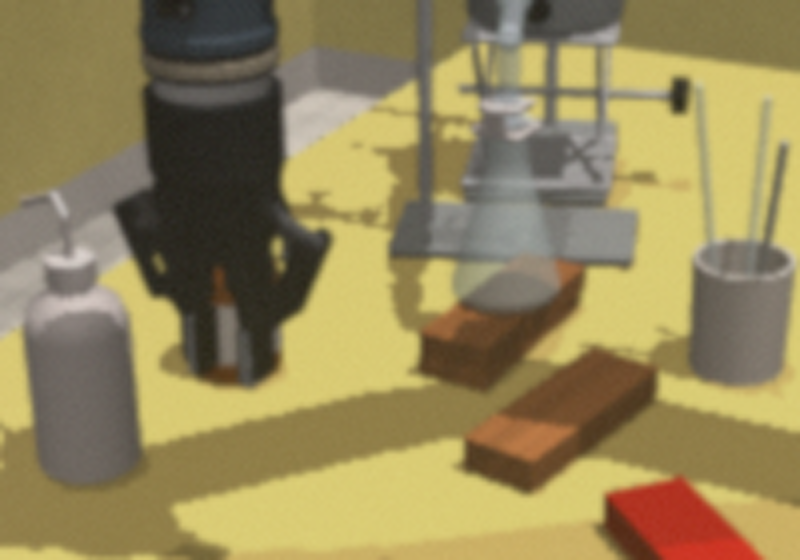

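View pics/t10c.png

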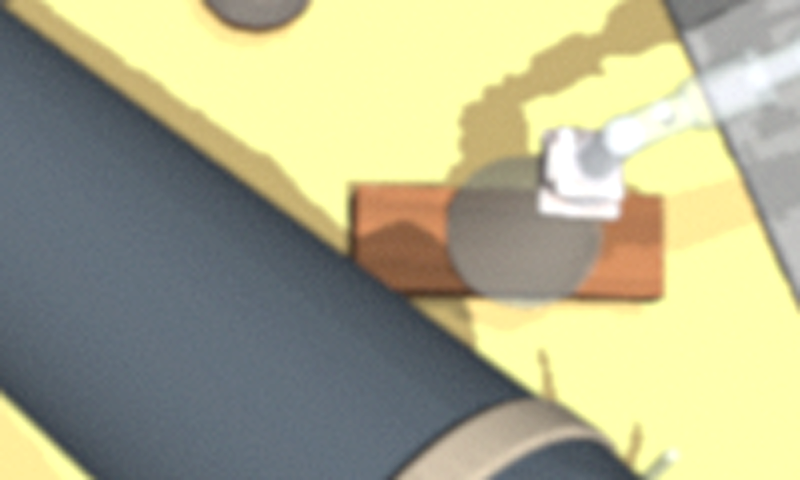

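```bash
python3 - <<'E'
from h import *
c=dict(np.load('t10.npz')); P=world(c); hsv=cv2.cvtColor(c['pixels'],cv2.COLOR_RGB2HSV)
f=lambda x,y,z:ray(c,250+x/4,140+y/4,z).round(4)
print('L top corner',f(352,185,.036),'R bot',f(663,297,.036),'R top',f(663,196,.036),'bot mid',f(525,293,.036),'base c',f(525,230,.0375),'base bot',f(525,306,.0375), 'b16 left lower edge',f(349,250,.016))
k=(abs(P[...,2]-.036)<.005)&(hsv[...,0]<18)&(hsv[...,1]>80)&(P[...,0]>.58)&(P[...,0]<.68)&(P[...,1]<.1)
q=P[k]; r=cv2.minAreaRect((q[:,:2]*1000).astype(np.float32)); print(len(q),np.median(q[:,2]),r,cv2.boxPoints(r))
for y in (-.035,-.05,-.06,-.155,-.165,-.175):
    w=q[abs(q[:,1]-y)<.003]; print(y,w[:,0].min().round(4),w[:,0].max().round(4))
E
```

```text
L top corner [ 0.6486 -0.0256  0.036 ] R bot [ 0.5877 -0.184   0.036 ] R top [ 0.6412 -0.1873  0.036 ] bot mid [ 0.5905 -0.1129  0.036 ] base c [ 0.6234 -0.1142  0.0375] base bot [ 0.5835 -0.1122  0.0375] b16 left lower edge [ 0.6183 -0.0258  0.016 ]
987 0.0362417126984807 ((619.053466796875, -105.34026336669922), (160.9382781982422, 55.43022537231445), 87.0630111694336) [[ 587.2517   -184.28365 ]
 [ 642.60913  -187.12376 ]
 [ 650.8552    -26.396881]
 [ 595.4978    -23.556763]]
-0.035 0.6024 0.6492
-0.05 0.5958 0.6494
-0.06 0.5936 0.6464
-0.155 0.5904 0.6283
-0.165 0.589 0.642
-0.175 0.589 0.6413
```

```bash
python3 - <<'E'
from h import *
a=np.load('side0.npz')['pixels'].astype(int); b=np.load('s10.npz')['pixels'].astype(int)
c=np.load('t10.npz'); t0=np.load('top0.npz')
d=abs(a-b).max(2)>60
n,l,s,ce=cv2.connectedComponentsWithStats(d.astype(np.uint8))
print('side',[(x[:5].tolist()) for x in s[1:] if x[4]>25])
d=abs(c['pixels'].astype(int)-t0['pixels']).max(2)>50
n,l,s,ce=cv2.connectedComponentsWithStats(d.astype(np.uint8)); print('top',[x.tolist() for x in s[1:] if x[4]>25])
from m import boards
boards(dict(c))
E
```

```text
side [[296, 0, 70, 50, 1089], [454, 0, 30, 31, 444], [509, 0, 12, 9, 79], [216, 33, 78, 93, 2749], [518, 34, 21, 16, 132], [228, 56, 30, 32, 767], [219, 128, 54, 72, 1979], [396, 144, 109, 101, 3385], [525, 153, 18, 60, 505], [317, 177, 19, 17, 128], [295, 193, 22, 13, 169], [284, 200, 14, 8, 51], [300, 200, 28, 19, 156], [183, 211, 106, 38, 1527], [339, 211, 130, 49, 2143], [217, 231, 59, 44, 1172], [479, 270, 16, 7, 32]]
top [[132, 81, 63, 54, 1762], [136, 90, 248, 220, 13866], [165, 185, 60, 31, 957], [297, 187, 49, 25, 574], [324, 186, 13, 11, 80], [394, 213, 19, 2, 28], [337, 253, 223, 167, 15869], [347, 256, 15, 11, 65], [390, 263, 14, 23, 137], [464, 274, 96, 51, 2500], [477, 316, 48, 13, 396], [427, 343, 15, 16, 46], [359, 376, 36, 44, 936], [403, 411, 37, 9, 237]]
[316. 125.] 572 hsv [ 12. 161.  82.] z pct [ 80.5  89.5  96.6 104.3 113.2] ztop 102.5 rect [768.7  21.8] [48.5 36.7] 78.6
[109. 189.] 1984 hsv [  0. 187. 144.] z pct [15.5 18.2 19.5 20.8 22.6] ztop 20.5 rect [652.7 456. ] [ 57.1 160. ] 72.4
[351. 199.] 576 hsv [ 12. 136.  80.] z pct [33.  35.1 36.2 37.5 39.3] ztop 37.2 rect [620.3 -52.2] [51.4 54. ] 89.5
[407. 203.] 352 hsv [ 12. 137. 112.] z pct [33.5 35.3 36.3 37.8 39.4] ztop 37.4 rect [ 615.9 -162.4] [40.4 52.5] 87.0
[188. 248.] 1824 hsv [ 12. 138. 119.] z pct [ 6.9  8.7 10.  11.2 13. ] ztop 10.9 rect [525.3 287.8] [154.6  52. ] 88.0
[263. 321.] 2255 hsv [  1. 179. 141.] z pct [22.7 24.8 26.  27.2 29.1] ztop 26.9 rect [375.9 133.5] [ 54.9 159. ] 48.6
```

View pics/s10.png

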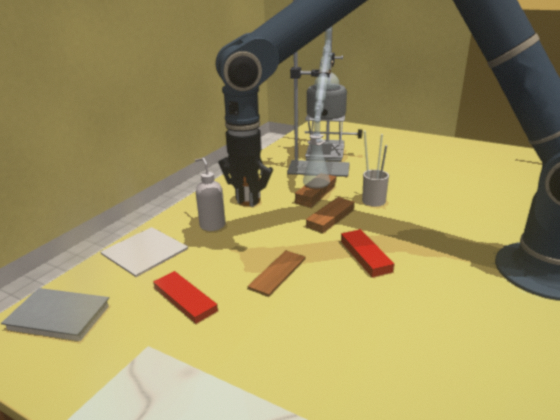

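Both boards lie flush under the flask at (316,190). The bottles, the pot (375,187), board26 (331,213), board10 (278,271) and the red boards have not moved. Handing in.

```bash
python3 -c "
from workcell import arm,state
print(state()['t']); print(arm.close_job())"
```

```text
14.95
the job is handed in; nothing more can be done
None
```

I laid the 20 mm board on the 16 mm board, which was the one already part-way under the flask, and slid both in together. They make 36 mm under the 37.5 mm gap. I handed the job in at about 15 s with the gripper clear of everything.

**How it went:** I squared the two boards up with the gripper, then pushed both end faces together with the fingers. The wrist force readings while pushing stayed under about 2 N, and the largest reading of all was about 10 N, when the 20 mm board was set down.

**Last checks:**
- **Height:** the top of the stack measured 36.2 mm, so it lies flat below the flask base.
- **Position along the slide:** the centre of the top board is about 8 mm short of the base centre. It reaches right across, about 72 mm past the middle on the far side.
- **Sideways and angle:** it is off by about 4 mm sideways and turned under 1°. I left these small offsets rather than push again close to the glass.
- **16 mm board:** I could only see its left end, which is level with the top board's. I did not see its far end after the slide.
- **Everything else:** the 10 mm board and the red 20 mm and 26 mm look-alikes measured within 1 mm of where they started. In the last top view the arm hid the 26 mm board, so I checked it by eye in the side view, as I did the bottles and pot. None showed any shift, though the gripper partly covered the brown bottle.

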